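# Box up a bench-built inverter: transformer, battery pack, board, cover

## Task

Put the finished kit together in its grey case: the transformer goes flat in the bay with the bare metal plate and the battery pack flat in the bay with the black pad (either of them first), then the circuit board square on the four white posts over them, and last the cream cover right down on the black flange all round. Transformer, pack, board and cover may each be either way round. Lower each part into place rather than dropping it, and do not knock the solder reel or the tip cleaner about.

Things in the scene. Friction and masses are not known exactly. Their poses are not given: they have to be found in the camera images.
- case: Dark grey open tray, loose, 0.7 kg. Origin: centre of underside, z up, x lengthwise, within 15 deg of world x. In mm: inside 156 x 108 (x, y), floor at z 4, rim top z 38, black flange 192 x 144 round it, top at z 26. Floor bays framed by ribs 3 high: metal-plate bay 46 x 62 at x -33, y 0; black-pad bay 44 x 70 at x +33, y 0. Four white posts, 9 across, at x +-60, y +-38, tops at z 28.
- transformer: Flat laminated steel block 34 x 50 x 16 mm (x, y, z), yellow coil 24 x 30 mm rising to z 20 on its top; 0.16 kg. Origin: centre of underside, z up. Its x lies along the case's x when in its bay, either way round; it rests on the case floor. Grip across the 34 mm (its x), fingertips at least 4 mm above its underside to clear the bay's ribs.
- battery_pack: Black two-cell holder with two green and copper cells, 32 x 58 x 17 mm (x, y, z), 65 g. Origin: centre of underside, z up. Its x lies along the case's x when in its bay, either way round; it rests on the case floor. Grip across the 32 mm (its x), fingertips at least 4 mm above its underside to clear the bay's ribs.
- board: Green board 140 x 92 x 3 mm (x, y, z), 0.14 kg. Origin: centre of underside, x lengthwise. Black finned heat sink in the middle, 50 x 24 mm (x, y), top at z 29: grip across the 24 mm (y). Beside it nothing is above z 6; blue capacitors, z 23, at x -52; orange terminals, z 14, at x +58. In the case: on the posts, x along the case's x, either way round, 8 mm free to the walls.
- cover: Cream box open below, standing on its open side: outside 184 x 136, inside 176 x 128, 40 mm high; 0.3 kg. Origin: centre of its open underside, x lengthwise. Black handle bar on top, along x: 104 long, 14 wide (y), from z 60 to 72, free below (20 mm) for |x| under 38. Fitted: skirt round the rim (4 mm play each side, rim leans in), resting on the flange.
- solder_reel: Bystander, to be left alone: a reel of solder with blue flanges, 48 mm in diameter, 40 mm high, standing upright. Origin: centre of its underside.
- tip_cleaner: Bystander, to be left alone: a red round pot of brass wool for cleaning iron tips, 58 mm in diameter, 46 mm high. Origin: centre of its underside.
Things that resemble listed ones, but are neither listed nor needed, are in the scene too. There is more than one size of the board; the one meant has the size given above. Leave any purple look-alike of the case alone.

How it is judged (in metres and radians):
On the way, in this order (a step that is already met when the one before it is completed fails the run):
1. the transformer lies in its bay and the battery pack in its bay, let go (x of transformer in the frame of case between -0.042 and -0.024 m and y of transformer in the frame of case between -0.009 and 0.009 m and z of transformer in the frame of case between 0.0015 and 0.0065 m and angle between the x axis of each of transformer, battery_pack and the x axis of case, either way round below 0.26 rad and x of battery_pack in the frame of case between 0.024 and 0.042 m and y of battery_pack in the frame of case between -0.009 and 0.009 m and z of battery_pack in the frame of case between 0.0015 and 0.0065 m and angle between each of transformer, battery_pack's own z axis and vertical below 0.1 rad and contact force between each of transformer, battery_pack and the fingers below 0.3 N), for 0.2 s.
2. the board lies on the four posts over them, let go (x of transformer in the frame of case between -0.042 and -0.024 m and y of transformer in the frame of case between -0.009 and 0.009 m and z of transformer in the frame of case between 0.0015 and 0.0065 m and angle between the x axis of each of transformer, battery_pack and the x axis of case, either way round below 0.26 rad and x of battery_pack in the frame of case between 0.024 and 0.042 m and y of battery_pack in the frame of case between -0.009 and 0.009 m and z of battery_pack in the frame of case between 0.0015 and 0.0065 m and x of board in the frame of case between -0.01 and 0.01 m and y of board in the frame of case between -0.01 and 0.01 m and z of board in the frame of case between 0.0255 and 0.0305 m and angle between the x axis of board and the x axis of case, either way round below 0.15 rad and angle between each of transformer, battery_pack, board's own z axis and vertical below 0.1 rad and contact force between board and the fingers below 0.3 N), for 0.2 s.
3. the cover is down on the flange all round, let go (x of board in the frame of case between -0.01 and 0.01 m and y of board in the frame of case between -0.01 and 0.01 m and z of board in the frame of case between 0.0255 and 0.0305 m and angle between the x axis of board and the x axis of case, either way round below 0.15 rad and x of cover in the frame of case between -0.009 and 0.009 m and y of cover in the frame of case between -0.009 and 0.009 m and z of cover in the frame of case between 0.023 and 0.029 m and angle between the x axis of cover and the x axis of case, either way round below 0.12 rad and angle between each of board, cover's own z axis and vertical below 0.1 rad and contact force between cover and the fingers below 0.3 N), for 0.2 s.
At the end, for the whole second after the job is handed in: Transformer and battery pack in their bays (9 mm in x and y, 2.5 mm in height, 15 deg), board on the posts (10 mm, 2.5 mm, 8.5 deg), cover on the flange (9 mm, 3 mm, 7 deg), all flat within 6 deg and at rest, the case standing on the table (x of transformer in the frame of case between -0.042 and -0.024 m and y of transformer in the frame of case between -0.009 and 0.009 m and z of transformer in the frame of case between 0.0015 and 0.0065 m and angle between the x axis of each of transformer, battery_pack and the x axis of case, either way round below 0.26 rad and x of battery_pack in the frame of case between 0.024 and 0.042 m and y of battery_pack in the frame of case between -0.009 and 0.009 m and z of battery_pack in the frame of case between 0.0015 and 0.0065 m and x of board in the frame of case between -0.01 and 0.01 m and y of board in the frame of case between -0.01 and 0.01 m and z of board in the frame of case between 0.0255 and 0.0305 m and angle between the x axis of board and the x axis of case, either way round below 0.15 rad and x of cover in the frame of case between -0.009 and 0.009 m and y of cover in the frame of case between -0.009 and 0.009 m and z of cover in the frame of case between 0.023 and 0.029 m and angle between the x axis of cover and the x axis of case, either way round below 0.12 rad and angle between each of transformer, battery_pack, board, cover, case's own z axis and vertical below 0.1 rad and linear speed of each of transformer, battery_pack, board, cover, case below 0.02 m/s and height (world z) of case below 0.006 m); the robot touches nothing.
It fails at once if the solder reel is pushed more than 25 mm or knocked over (distance of solder_reel from where it was at the start of the episode above 0.025 m or angle between solder_reel's own z axis and vertical above 0.5 rad).
It fails at once if the tip cleaner is pushed more than 25 mm or knocked over (distance of tip_cleaner from where it was at the start of the episode above 0.025 m or angle between tip_cleaner's own z axis and vertical above 0.5 rad).
It fails at once if a part is dropped from more than about 30 mm or flung (let go and faster than 0.75 m/s) ((contact force between transformer and the fingers below 0.3 N and linear speed of transformer above 0.75 m/s) or (contact force between battery_pack and the fingers below 0.3 N and linear speed of battery_pack above 0.75 m/s) or (contact force between board and the fingers below 0.3 N and linear speed of board above 0.75 m/s) or (contact force between cover and the fingers below 0.3 N and linear speed of cover above 0.75 m/s)).
It also fails if it takes over 109 s, if anything falls off the work surface, if the arm or the gripper's body presses on something with over 40 N, if the wrist force passes 120 N, or if a joint passes its speed limit or range.

## Robot

A 6-joint arm with a two-finger parallel gripper is mounted at the origin on the work surface. World frame = base frame: x ahead of the robot, y to its left, z up, the work surface at z = 0. Lengths are in mm, angles in rad, forces in N, time in s.
With the tool pointing down it reaches from about 275 to 825 mm from the base axis. Payload 4.9 kg.
Tool frame: the origin (TCP) lies at the very end of the fingers, on their centre line; the grasp point (between the pads) lies 19 mm behind it; z points along the fingers, y is the direction in which the jaws open and shut (so a half turn about z gives the same grasp; the last joint's range is limited). The gripper opens to 85 mm and grips with 20 to 120 N. Pads are 22 mm wide; open, the fingers measure 114 mm over their backs; the gripper's body (76 mm by 85 mm) begins 54 mm behind the grasp point. The pads swing forward as they close: fully open they stand 13 mm farther back than shut.
Start: joints at [-1.385, 0.326, -0.193, 1.052, 0, 1.437], TCP at [172.919, -522.128, 231.281] pointing down, gripper open.
Joint ranges: [-2.65, 2.65], [-0.97, 1.79], [-1.3, 1.35], [-1.93, 2.1], [-1.47, 1.37], [-3.14, 3.14]. Speed limits (rad/s): [2.57, 2.57, 3.14, 3.14, 3.14, 3.14].

## Interface

Orientations are given as [roll, pitch, yaw] about the fixed x, y, z axes, in that order (R = Rz(yaw) Ry(pitch) Rx(roll)).
In Python, from bench import bot, solve_ik, imaging gives the robot as it stands. Calls block until the motion is done:
- bot.move_ptp(position, orientation): joint-space move of the TCP to a pose.
- bot.movel(position, rot=None, max_speed=150, threshold=None): straight line of the TCP; rot=None keeps the orientation; max_speed is the mean speed in mm/s. With threshold (N) it stops when the force on the tool has changed by that much, and returns True; else False.
- bot.move_j(angles): joint-space move.
- bot.grip(opening, effort=None): opening from 0.0 (shut) to 1.0 (fully open); effort is the grip in N (None keeps the last); returns when the fingers have stopped.
- bot.dwell(seconds).
- solve_ik(position, orientation): joint angles nearest the present ones, or None.
- bot.get_state(): the state.
- imaging.capture(name): name is "scene" or "top" or "wrist"; returns the picture (384x512x3 uint8, blue, green, red); there is no depth.
- imaging.camera_model(name): a dict with "K" (3x3 intrinsics, pixels), "position" and "rotation" of the camera in the world. Camera axes: x right, y up, looking along -z (the intrinsics and any distortion apply to the point x, -y, -z); pixel columns grow to the right and rows downward; lengths in mm; the calibration is good to about 2 mm. The wrist camera is an equidistant fisheye: a pixel r from the principal point sees the ray r / f radians off the axis. A picture is of the moment at which its call begins: read the wrist's pose just before it. camera_model takes no time and is no camera call; for the wrist camera it gives the pose at the moment of the call.
A pose or a line that the arm cannot do raises bot.IKError and nothing moves.
- bot.sign_off(): hands the job in, once; it reports no verdict.
The state is a dict: "t": time; "qpos": joint angles; "joint_velocities": joint speeds; "effort": joint torques, N m; "tcp_pos": TCP position; "orientation": TCP orientation; "contact_force": force on the tool from outside, world axes, zero at the start; "wrist_torque": the same for the moment, N m; "opening": opening from 0.0 (shut) to 1.0 (fully open).
Only numpy, scipy, OpenCV 4.12 (cv2) and the standard library are available. Lean on these libraries where they do the work, as an engineer would, in place of code of your own. Each camera call takes 0.05 s, during which the arm holds its last target.

## Working session

There is one attempt and no reset: what is moved stays moved. The work goes in short steps, each a Python script; the robot and the scene stay as the last script left them, time stands still between calls to the robot, and variables do not carry over. Pictures are saved under pics/ and viewed, and the job is handed in when it is done.

```bash
ls; mkdir -p pics; python3 - <<'E'
from bench import bot, imaging
import cv2
for n in("scene","top","wrist"):
    m=imaging.camera_model(n); print(n,m)
    cv2.imwrite(f"pics/{n}0.png",imaging.capture(n))
s=bot.get_state();print(s)
E
```

```text
pics
scene {'K': array([[366.954793  ,   0.        , 252.56213624],
       [  0.        , 366.954793  , 190.40605084],
       [  0.        ,   0.        ,   1.        ]]), 'position': array([902.96488403, 492.54738092, 717.30717435]), 'rotation': array([ 0.7819582 , -0.00913651,  2.38346906])}
top {'K': array([[371.83678893,   0.        , 252.48930106],
       [  0.        , 371.83678893, 194.71469286],
       [  0.        ,   0.        ,   1.        ]]), 'position': array([355.06022946,  -5.61165922, 824.30476533]), 'rotation': array([ 0.12265722,  0.01933071, -1.57229945])}
wrist {'K': array([[297.31863964,   0.        , 257.82561404],
       [  0.        , 297.31863964, 191.34051153],
       [  0.        ,   0.        ,   1.        ]]), 'position': array([ 235.32609602, -500.63448998,  372.4751303 ]), 'rotation': array([-0.26225244,  0.00229855, -1.25116856])}
{'t': 0.15, 'qpos': array([-1.38519229e+00,  3.26745544e-01, -1.93369959e-01,  1.05201795e+00,
       -1.35326630e-05,  1.43660122e+00]), 'joint_velocities': array([ 0.00067227, -0.00221402,  0.00187446,  0.0015546 ,  0.00140131,
       -0.00043364]), 'effort': array([ 7.11384891e-04, -4.43703818e+01,  2.62664902e+01,  1.04219519e-02,
       -8.69864675e-05, -8.37182654e-06]), 'tcp_pos': array([ 172.83116709, -521.65804141,  230.69103441]), 'orientation': array([-3.14026574e+00, -1.65486707e-04,  3.19799044e-01]), 'contact_force': array([ 0.28429781,  0.09874358, -0.38926879]), 'wrist_torque': array([-0.01009232, -0.04040016, -0.03994876]), 'opening': 0.9990074906619779}
```

View pics/scene0.png

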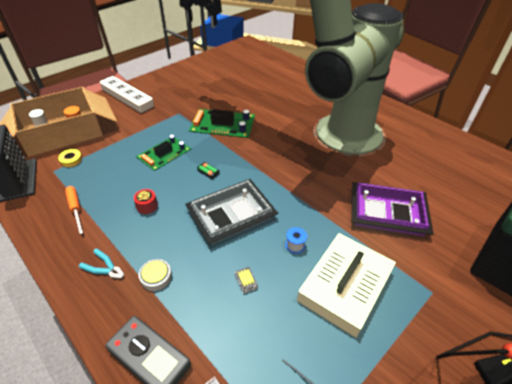

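View pics/top0.png

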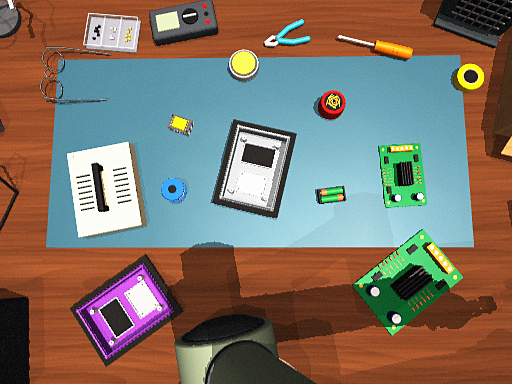

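View pics/wrist0.png

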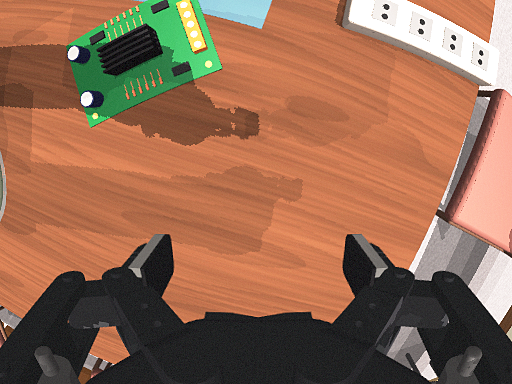

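The top view shows:
- Case at (255,168), with the pad bay toward +x.
- Transformer (180,124), pack (330,194) and cover (105,188).
- Reel (174,190) and red cleaner (332,104).
- Two green boards at (403,176) and (410,283).
- Purple look-alike at (128,310).

Next I'll write helpers and take measurements.

```bash
cat > h.py <<'E'
import numpy as np, cv2
from scipy.spatial.transform import Rotation as Ro
from bench import bot, solve_ik, imaging
def ray(m,uv,fish=False):
    K=m["K"]; R=Ro.from_euler("xyz",m["rotation"]).as_matrix()
    a=np.linalg.solve(K,np.array([uv[0],uv[1],1.]))
    if fish:
        th=np.hypot(a[0],a[1]); s=np.sin(th)/max(th,1e-9); v=np.array([a[0]*s,a[1]*s,np.cos(th)])
    else: v=a
    return np.array(m["position"]), R@np.array([v[0],-v[1],-v[2]])
def plane(m,uv,z,fish=False):
    p,d=ray(m,uv,fish); return p+d*(z-p[2])/d[2]
def rect(m,pts,z,fish=False):
    P=np.array([plane(m,p,z,fish)[:2] for p in pts],np.float32)
    (c,s,a)=cv2.minAreaRect(P); return np.array(c),s,a
def proj(m,P,fish=False):
    R=Ro.from_euler("xyz",m["rotation"]).as_matrix(); v=R.T@(np.asarray(P,float)-m["position"])
    x,y,z=v[0],-v[1],-v[2]
    if fish:
        r=np.hypot(x,y); th=np.arctan2(r,z); x,y,z=x/r*th,y/r*th,1
    return (m["K"]@np.array([x/z,y/z,1]))[:2]
def biggest(mask,roi,n=1):
    x0,y0,x1,y1=roi; k=np.zeros_like(mask); k[y0:y1,x0:x1]=mask[y0:y1,x0:x1]
    c,_=cv2.findContours(k,cv2.RETR_EXTERNAL,cv2.CHAIN_APPROX_NONE)
    return sorted(c,key=cv2.contourArea)[-1][:,0,:]
E
python3 - <<'E'
from h import *
m=imaging.camera_model("top"); im=imaging.capture("top")
hsv=cv2.cvtColor(im,cv2.COLOR_BGR2HSV); H,S,V=cv2.split(hsv)
def show(n,mask,roi,z):
    c=biggest(mask.astype(np.uint8)*255,roi); r=rect(m,c,z); print(n,cv2.contourArea(c),np.round(r[0],1),np.round(r[1],1),round(r[2],1), cv2.minAreaRect(c)[0])
g=(H>40)&(H<80)&(S>120)
show("boardL",g,(340,220,470,340),3);show("boardS",g,(370,130,440,215),3)
show("cover",(S<60)&(V>150),(55,130,155,245),40)
show("xf yellow",(H>20)&(H<35)&(S>120),(160,105,200,140),20)
show("batt",(V<90)|(H<80)&(S>100),(310,180,350,210),12)
show("case",(S<90)&(V<110),(205,110,305,225),26)
show("plate",(V>200),(232,168,268,205),4)
show("pad",(V<70),(242,142,276,168),4)
show("reel",(H>95)&(H<125)&(S>170),(155,170,195,210),40)
show("cleaner",((H<8)|(H>170))&(S>150),(310,85,350,125),46)
def crop(n,x0,y0,x1,y1,f): cv2.imwrite(f"pics/{n}.png",cv2.resize(im[y0:y1,x0:x1],None,fx=f,fy=f,interpolation=cv2.INTER_CUBIC))
crop("c_mid",150,95,350,225,4);crop("c_boards",340,130,480,340,2.8)
E
```

```text
boardL 5732.0 [ 268.4 -321.9] [131.8 199.5] 37.3 (407.2195129394531, 281.5244140625)
boardS 2521.0 [ 500.3 -323.3] [140.3  93.3] 3.4 (402.53045654296875, 174.77439880371094)
cover 5273.0 [466.2 329.8] [186.7 136.9] 11.2 (103.02652740478516, 189.41575622558594)
xf yellow 130.0 [617.3 174.2] [36.9 25.3] 70.9 (179.04110717773438, 122.89041900634766)
batt 357.0 [ 454.6 -161.7] [32.2 60.5] 6.7 (330.7846984863281, 194.70584106445312)
case 5497.0 [513.7   5.7] [144.7 192.9] 76.4 (253.90304565429688, 167.84405517578125)
plate 1190.0 [476.1  17. ] [78.5 81.1] 89.7 (249.5, 186.0)
pad 493.0 [546.3  -2.4] [68.  40.7] 76.5 (257.9915466308594, 155.0364990234375)
reel 434.0 [463.1 178.4] [55.5 46.6] 56.3 (173.50001525878906, 189.50001525878906)
cleaner 565.5 [ 647.8 -162.3] [53.1 66.4] 62.8 (331.6000061035156, 104.30001068115234)
```

View pics/c_mid.png

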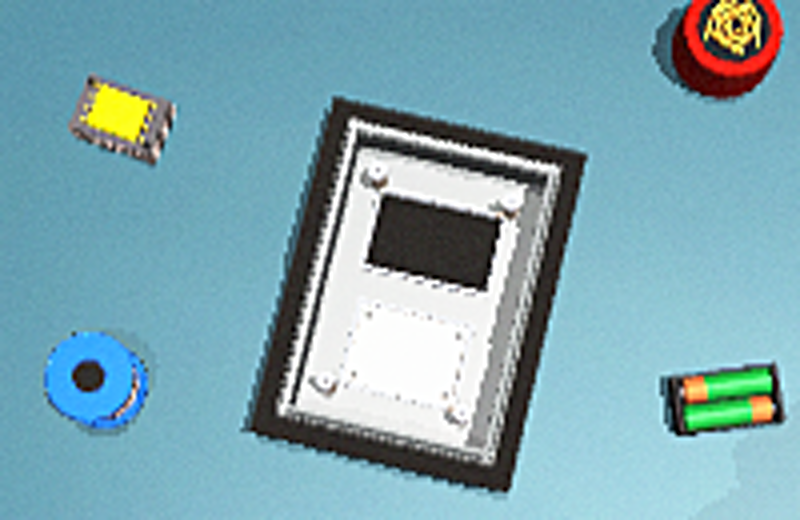

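View pics/c_boards.png

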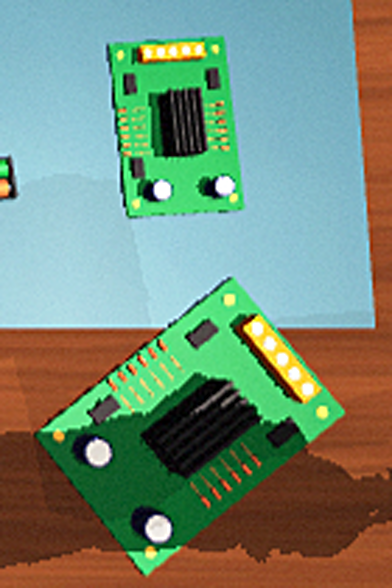

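Of the boards, (403,176) measures 140.3x93.3, which is the one meant. The one at (410,283) measures 200x132, which is too large, and the enlarged crop confirms the size difference. The case measures 192.9x144.7, centred at (513.7, 5.7) with yaw -13.6°. The pad centre projects to within 1 mm of its expected spot. I'll go to the transformer and refine it with the wrist camera.

```bash
cat >> h.py <<'E'
D=np.deg2rad
def down(psi): return [np.pi,0,psi]
def look(name,xy,psi,z=190,fwd=70,save=True):
    "stand so that the camera (along tool +x) looks at xy"
    x,y=xy[0]-fwd*np.cos(psi),xy[1]-fwd*np.sin(psi)
    bot.move_ptp([x,y,z],down(psi)); bot.dwell(0.2)
    m=imaging.camera_model("wrist"); im=imaging.capture("wrist")
    if save: cv2.imwrite(f"pics/{name}.png",im)
    return m,im
E
python3 - <<'E'
from h import *
m=imaging.camera_model("wrist"); print(plane(m,(256,192),0,True), bot.get_state()["tcp_pos"])
m,im=look("xf1",(617,174),D(70.9),190,75)
print(bot.get_state()["t"],bot.get_state()["tcp_pos"],plane(m,(256,192),0,True)); np.savez("xf1.npz",im=im,**m)
E
```

```text
[ 138.54588284 -529.56901752    0.        ] [ 172.83729107 -521.77393499  230.80648392]
3.1167 [592.54884372 102.60960852 190.03982679] [582.71507582  80.97617665   0.        ]
```

View pics/xf1.png

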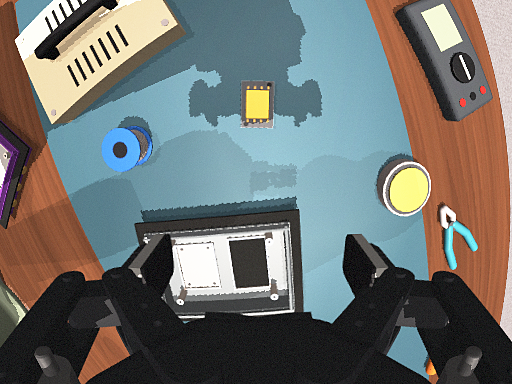

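The transformer shows at (257,103), aligned with the tool, and the case is at (215,262).

```bash
python3 - <<'E'
from h import *
d=np.load("xf1.npz"); m={k:d[k] for k in("K","position","rotation")}; im=d["im"]
H,S,V=cv2.split(cv2.cvtColor(im,cv2.COLOR_BGR2HSV))
c=biggest(((H>20)&(H<35)&(S>120)).astype(np.uint8)*255,(230,70,285,140)); print(rect(m,c,20,True))
bl=((H>85)&(H<110)&(S>60))
c=biggest((~bl).astype(np.uint8)*255,(225,68,290,140)); print(rect(m,c,16,True),cv2.boundingRect(c))
cv2.imwrite("pics/xfz.png",cv2.resize(im[60:145,215:300],None,fx=6,fy=6))
E
```

```text
(array([616.6907959 , 174.74639893]), (29.442974090576172, 22.84676742553711), 70.70240783691406)
(array([616.83581543, 175.1048584 ]), (50.98783493041992, 34.95771789550781), 69.26172637939453) (240, 80, 35, 49)
```

View pics/xfz.png

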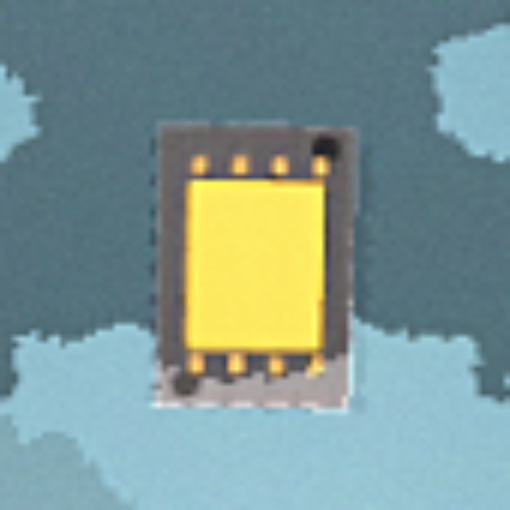

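Coil 29.4x22.8 and block 51x35 both match the listed sizes, centred at (616.8, 175). The crop shows the laminated block with the yellow coil. Grasping it now.

```bash
python3 - <<'E'
from h import *
psi=D(70)
bot.grip(0.75,40)
bot.move_ptp([616.8,175,70],down(psi))
r=bot.movel([616.8,175,6],max_speed=100,threshold=12); s=bot.get_state(); print(r,s["tcp_pos"],s["opening"],s["contact_force"])
bot.grip(0.0,50); s=bot.get_state(); print(s["tcp_pos"],s["opening"],s["contact_force"],s["t"])
bot.movel([616.8,175,130],max_speed=150); bot.dwell(.2)
s=bot.get_state(); print(s["tcp_pos"],s["opening"],s["contact_force"],s["t"])
cv2.imwrite("pics/g1.png",imaging.capture("wrist"))
E
```

```text
False [617.42468329 174.93380211   6.71357347] 0.7544608763390284 [-0.86223448  0.81203887 -0.03567285]
[617.66931501 175.2158261    7.1265077 ] 0.37821524680159324 [-0.86973257 -0.11888711  5.77134226] 5.2667
[616.06884718 174.86320909 128.78620109] 0.38252417679286255 [ 1.24802163 -0.14414775 -1.97947505] 6.4417
```

View pics/g1.png

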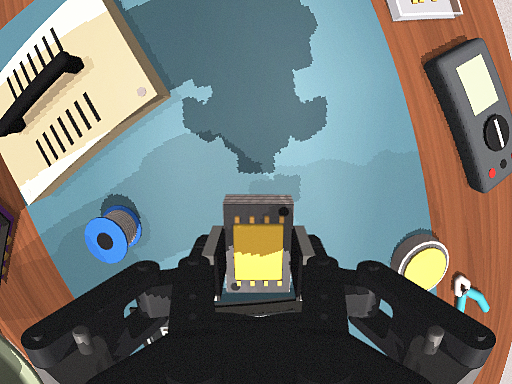

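Held at opening 0.38 (32.5 mm), with the block centred between the pads at (258,250). I'll check its offset and verify the case in the wrist view.

```bash
python3 - <<'E'
from h import *
m=imaging.camera_model("wrist"); im=imaging.capture("wrist"); s=bot.get_state()
H,S,V=cv2.split(cv2.cvtColor(im,cv2.COLOR_BGR2HSV))
c=biggest(((H>15)&(H<35)&(S>120)).astype(np.uint8)*255,(225,205,295,298)); print(rect(m,c,s["tcp_pos"][2]-7+20,True),s["tcp_pos"],cv2.boundingRect(c))
# case view: hover above case
ps=D(76.4)
bot.move_ptp([513.7-60*np.cos(ps),5.7-60*np.sin(ps),190],down(ps)); bot.dwell(.2)
m=imaging.camera_model("wrist"); im=imaging.capture("wrist"); np.savez("case1.npz",im=im,**m); cv2.imwrite("pics/case1.png",im); print(bot.get_state()["t"])
E
```

```text
(array([617.12982178, 177.08145142]), (34.89702224731445, 23.814180374145508), 69.3511962890625) [616.39923218 174.9298737  129.23720443] (233, 216, 51, 66)
7.8167
```

View pics/case1.png

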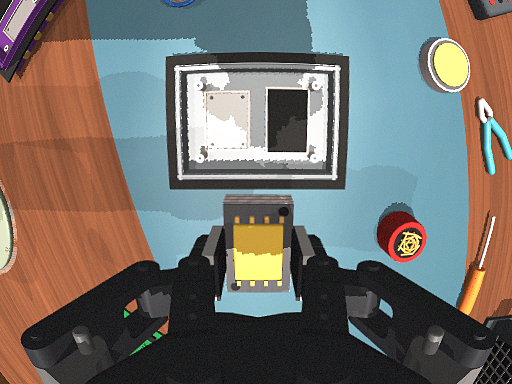

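The case is fully visible in the centre: flange corners about (167,55) to (350,188), pad at (287,120), plate at (228,120).

```bash
python3 - <<'E'
from h import *
d=np.load("case1.npz"); m={k:d[k] for k in("K","position","rotation")}; im=d["im"]
H,S,V=cv2.split(cv2.cvtColor(im,cv2.COLOR_BGR2HSV))
bl=((H>80)&(H<115)&(S>60))
c=biggest((~bl).astype(np.uint8)*255,(155,45,365,194)); print(rect(m,c,26,True),cv2.boundingRect(c))
c=biggest((V<70).astype(np.uint8)*255,(262,85,312,156)); r=rect(m,c,4,True);print("pad",r)
E
```

```text
(array([512.46295166,   5.77622223]), (143.75474548339844, 191.98313903808594), 76.48616790771484) (165, 52, 184, 138)
pad (array([545.26409912,  -1.83644485]), (68.61763000488281, 42.76531219482422), 76.59222412109375)
```

```bash
cat >> h.py <<'E'
CC=np.array([513.,5.8]); CY=D(-13.5)
def case(x,y):
    c,s=np.cos(CY),np.sin(CY); return CC+np.array([c*x-s*y,s*x+c*y])
E
python3 - <<'E'
from h import *
psi=CY+D(90); p=case(-33,0); print(p)
bot.move_ptp([*p,100],down(psi))
bot.movel([*p,30],max_speed=100); bot.dwell(.2)
print(bot.get_state()["tcp_pos"])
r=bot.movel([*p,9],max_speed=25,threshold=4); s=bot.get_state(); print(r,s["tcp_pos"],s["contact_force"])
bot.grip(0.52); s=bot.get_state(); print(s["tcp_pos"],s["opening"],s["contact_force"])
bot.movel([*p,110],max_speed=150)
q=case(-60*0,-60) 
bot.move_ptp([*q,190],down(psi)); bot.dwell(.2)
m=imaging.camera_model("wrist"); im=imaging.capture("wrist"); np.savez("case2.npz",im=im,**m); print(bot.get_state()["t"])
x0=cv2.resize(im[40:200,150:370],None,fx=3.5,fy=3.5); cv2.imwrite("pics/case2.png",x0)
H,S,V=cv2.split(cv2.cvtColor(im,cv2.COLOR_BGR2HSV))
c=biggest(((H>15)&(H<35)&(S>120)).astype(np.uint8)*255,(170,60,270,180)); a=rect(m,c,24,True)
R=np.array([[np.cos(CY),np.sin(CY)],[-np.sin(CY),np.cos(CY)]]); print(a, R@(a[0]-CC))
E
```

```text
[480.91179263  13.50369701]
[481.54732652  13.42034757  30.65436097]
True [480.58615289  13.53005194  11.05749523] [-0.76197203 -0.97938512  6.29971461]
[479.7409158   13.62927958  10.43337229] 0.522610588105514 [-0.04139844  0.38295292  0.19285929]
11.95
(array([480.84494019,  14.89185715]), (33.115318298339844, 23.79537010192871), 76.09952545166016) [-33.38906485   1.33419877]
```

View pics/case2.png

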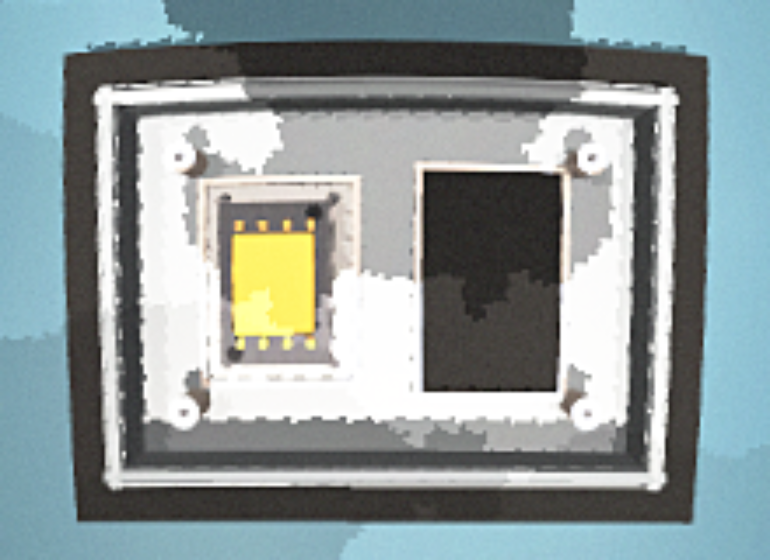

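The transformer is flat in its bay. Its coil centre is at (-33.4, 1.3) in the case frame, at crop (272,285). Now the pack.

```bash
python3 - <<'E'
from h import *
psi=D(96.7); xy=np.array([454.6,-161.7])
p=xy-50*np.array([np.cos(psi),np.sin(psi)])
bot.move_ptp([*p,170],down(psi)); bot.dwell(.2)
m=imaging.camera_model("wrist"); im=imaging.capture("wrist"); np.savez("bat1.npz",im=im,**m); cv2.imwrite("pics/bat1.png",im); print(bot.get_state()["t"],bot.get_state()["tcp_pos"])
H,S,V=cv2.split(cv2.cvtColor(im,cv2.COLOR_BGR2HSV))
u=proj(m,[*xy,12],True); print(u); a=u.astype(int)
bl=((H>80)&(H<115)&(S>60))
for n,k,z in (("nb",~bl,12),("gc",((H<85)&(S>110)&(V>60)),15)):
    c=biggest(k.astype(np.uint8)*255,(a[0]-45,a[1]-60,a[0]+45,min(a[1]+60,235))); print(n,rect(m,c,z,True),cv2.boundingRect(c))
cv2.imwrite("pics/batz.png",cv2.resize(im[a[1]-60:a[1]+60,a[0]-60:a[0]+60],None,fx=4,fy=4))
E
```

```text
12.9 [ 460.94884122 -210.15636537  170.16421578]
[256.97043006 130.73779544]
nb (array([ 454.6946106 , -177.97865295]), (93.02540588378906, 88.53838348388672), 6.793499946594238) (211, 103, 90, 87)
gc (array([ 454.23989868, -162.43443298]), (28.868541717529297, 49.38884735107422), 7.132424831390381) (242, 107, 30, 50)
```

View pics/batz.png

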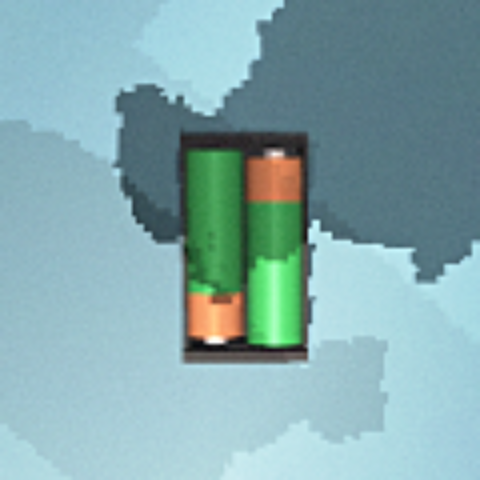

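The crop shows the two-cell pack aligned with the tool, cells at (454.2, -162.4), yaw 7.1°. Grasping and placing it.

```bash
python3 - <<'E'
from h import *
psi=D(97); xy=[454.4,-162.2]
bot.grip(0.75,40)
bot.move_ptp([*xy,70],down(psi))
print(bot.movel([*xy,6],max_speed=100,threshold=12))
bot.grip(0.0,45); s=bot.get_state(); print(s["tcp_pos"],s["opening"],s["contact_force"]); zg=s["tcp_pos"][2]
bot.movel([*xy,110],max_speed=150)
cv2.imwrite("pics/g2.png",imaging.capture("wrist"))
s=bot.get_state(); print(s["opening"],s["t"])
open("zg","w").write(str(zg))
E
```

```text
False
[ 455.00332992 -162.50842603    6.83394238] 0.3566295803786779 [-0.43960892 -0.33620309  5.7199141 ]
0.3555885581571057 15.825
```

View pics/g2.png

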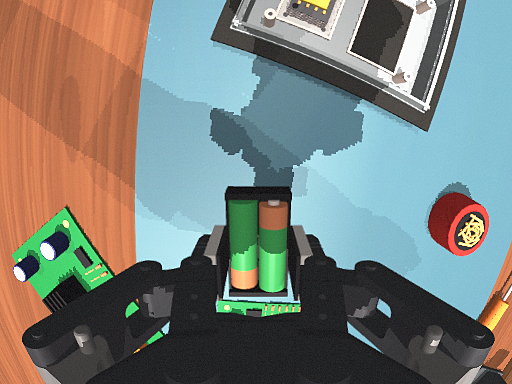

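The pack is held level and centred at (258,245).

```bash
python3 - <<'E'
from h import *
psi=CY+D(90); p=case(33,0); print(p)
bot.move_ptp([*p,100],down(psi))
bot.movel([*p,30],max_speed=100); bot.dwell(.2)
r=bot.movel([*p,9],max_speed=25,threshold=4); s=bot.get_state(); print(r,s["tcp_pos"],s["contact_force"])
bot.grip(0.48); s=bot.get_state(); print(s["tcp_pos"],s["opening"],s["contact_force"])
bot.movel([*p,110],max_speed=150)
q=case(0,-60) 
bot.move_ptp([*q,190],down(psi)); bot.dwell(.2)
m=imaging.camera_model("wrist"); im=imaging.capture("wrist"); np.savez("case3.npz",im=im,**m); print(bot.get_state()["t"])
x0=cv2.resize(im[40:200,150:370],None,fx=3.5,fy=3.5); cv2.imwrite("pics/case3.png",x0)
H,S,V=cv2.split(cv2.cvtColor(im,cv2.COLOR_BGR2HSV))
R=np.array([[np.cos(CY),np.sin(CY)],[-np.sin(CY),np.cos(CY)]])
for k,roi,z in (((H>20)&(H<35)&(S>120),(170,60,255,180),24),((H<85)&(S>110)&(V>60),(265,70,325,175),19)):
    c=biggest(k.astype(np.uint8)*255,roi); a=rect(m,c,z,True); print(a, R@(a[0]-CC))
bl=((H>80)&(H<115)&(S>60))
c=biggest((~bl).astype(np.uint8)*255,(155,45,365,194)); print("case",rect(m,c,26,True),cv2.boundingRect(c))
E
```

```text
[545.08820737  -1.90369701]
True [544.78754996  -1.87410998  10.87641552] [ 0.08834042 -0.30886076  4.47722814]
[543.81472564  -1.71357788  10.16213249] 0.47805083610045884 [-0.19200101 -0.30165133  0.55776687]
20.1917
(array([480.57348633,  13.79961205]), (28.943992614746094, 23.824792861938477), 76.09147644042969) [-33.39803886   0.20876284]
(array([544.38928223,  -2.03702164]), (49.35567092895508, 28.444650650024414), 75.5338363647461) [32.35151023 -0.29280169]
case (array([512.59338379,   5.58715057]), (144.171142578125, 191.99267578125), 76.44142150878906) (167, 51, 185, 139)
```

View pics/case3.png

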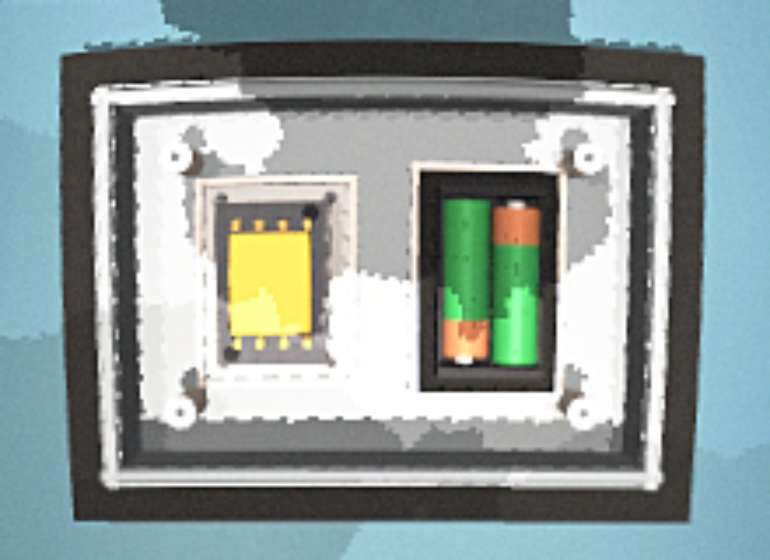

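Both parts are in their bays (transformer -33.4/0.2, pack 32.4/-0.3 mm) and the case hasn't moved. Now the board at (500,-323).

```bash
python3 - <<'E'
from h import *
psi=D(3.4); xy=np.array([500.3,-323.3])
p=xy-50*np.array([np.cos(psi),np.sin(psi)])
bot.grip(0.65)
bot.move_ptp([*p,210],down(psi)); bot.dwell(.2)
m=imaging.camera_model("wrist"); im=imaging.capture("wrist"); np.savez("brd1.npz",im=im,**m); cv2.imwrite("pics/brd1.png",im); print(bot.get_state()["t"],bot.get_state()["tcp_pos"])
H,S,V=cv2.split(cv2.cvtColor(im,cv2.COLOR_BGR2HSV))
c=biggest(((H>40)&(H<80)&(S>110)).astype(np.uint8)*255,(180,40,340,250)); print(rect(m,c,3,True),cv2.boundingRect(c))
c=biggest((V<60).astype(np.uint8)*255,(230,95,285,195)); print("sink",rect(m,c,29,True),cv2.boundingRect(c))
E
```

```text
21.8083 [ 450.89630063 -325.15037335  210.01774246]
(array([ 499.36621094, -322.55734253]), (139.86752319335938, 91.52247619628906), 3.7593255043029785) (220, 69, 79, 118)
sink (array([ 500.97457886, -320.19052124]), (44.70003890991211, 2.178030490875244), 3.490278959274292) (256, 107, 3, 42)
```

View pics/brd1.png

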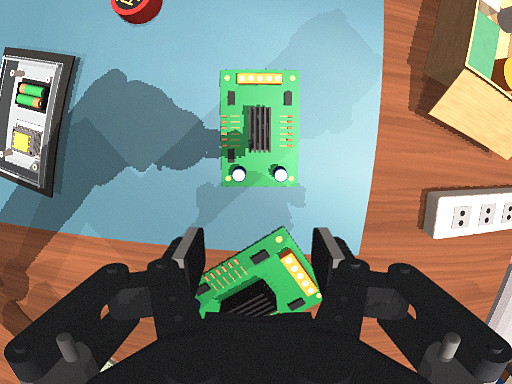

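The board measures 139.9x91.5 at (499.4,-322.6), yaw 3.7°, with the heat sink at (259,129). That is the right size and the grip sides are clear.

```bash
python3 - <<'E'
from h import *
psi=D(3.6); xy=[499.6,-322.7]
bot.move_ptp([*xy,75],down(psi))
print(bot.movel([*xy,10],max_speed=80,threshold=10)); s=bot.get_state(); print(s["tcp_pos"])
bot.grip(0.0,60); s=bot.get_state(); print(s["tcp_pos"],s["opening"],s["contact_force"])
bot.movel([*xy,125],max_speed=120); bot.dwell(.2)
m=imaging.camera_model("wrist");im=imaging.capture("wrist");cv2.imwrite("pics/g3.png",im); np.savez("g3.npz",im=im,**m)
s=bot.get_state(); print(s["tcp_pos"],s["opening"],s["contact_force"],s["wrist_torque"],s["t"])
E
```

```text
False
[ 499.94605757 -322.96891426   10.366791  ]
[ 500.13134531 -323.12937702   10.83561342] 0.2637667039815666 [-0.13706729  0.39031742  5.52683851]
[ 499.27735091 -322.43608864  124.33196735] 0.2639229212891631 [ 0.61636008 -0.20760299 -1.3470162 ] [-0.00042857 -0.03720246 -0.02047385] 25.15
```

View pics/g3.png

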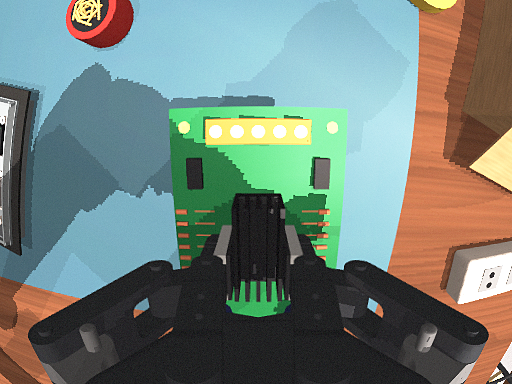

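The board is held level on the heat sink. Checking the front edge against the TCP, then placing.

```bash
python3 - <<'E'
from h import *
d=np.load("g3.npz"); m={k:d[k] for k in("K","position","rotation")}
a=plane(m,(170,109),116.5,True);b=plane(m,(349,108),116.5,True); e=(a+b)/2-np.array([499.28,-322.44,0])
u=np.array([np.cos(D(3.6)),np.sin(D(3.6))]); print("len",np.linalg.norm(a-b),"fwd",e[:2]@u,"side",e[:2]@[-u[1],u[0]], np.rad2deg(np.arctan2(*(a-b)[[1,0]]))-90)
p=CC+[-0.2,-0.1]
bot.move_ptp([*p,125],down(CY)); bot.dwell(.2)
s=bot.get_state(); print(s["tcp_pos"],s["orientation"])
bot.movel([*p,55],max_speed=80); bot.dwell(.2)
cv2.imwrite("pics/b_low.png",imaging.capture("wrist")); cv2.imwrite("pics/b_lowt.png",imaging.capture("top")[100:240,190:320])
print(bot.get_state()["tcp_pos"],bot.get_state()["t"])
E
```

```text
len 91.52968634785042 fwd 69.4011762833572 side -0.10238661827099745 3.974116291087583
[512.77897961   5.65159509 124.97925174] [ 3.14157272e+00  5.54850150e-05 -2.35753651e-01]
[513.0485265    5.67586065  55.34682111] 31.1417
```

View pics/b_low.png

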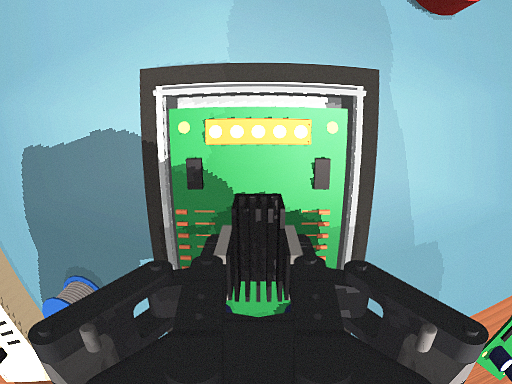

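The board sits square and symmetric within the rim, (170,108)-(348,108), so I'll lower it.

```bash
python3 - <<'E'
from h import *
p=CC+[-0.2,-0.1]
r=bot.movel([*p,36],max_speed=25,threshold=4); s=bot.get_state(); print(r,s["tcp_pos"],s["contact_force"])
bot.grip(0.5); bot.dwell(.2); s=bot.get_state(); print(s["tcp_pos"],s["opening"],s["contact_force"])
bot.movel([*p,150],max_speed=150)
q=case(-55,0); bot.move_ptp([*q,220],down(CY)); bot.dwell(.2)
m=imaging.camera_model("wrist"); im=imaging.capture("wrist"); cv2.imwrite("pics/b_in.png",im); print(bot.get_state()["t"])
H,S,V=cv2.split(cv2.cvtColor(im,cv2.COLOR_BGR2HSV))
R=np.array([[np.cos(CY),np.sin(CY)],[-np.sin(CY),np.cos(CY)]])
c=biggest(((H>40)&(H<80)&(S>110)).astype(np.uint8)*255,(180,40,340,230)); a=rect(m,c,31,True); print(a,R@(a[0]-CC))
bl=((H>80)&(H<115)&(S>60))
c=biggest((~bl).astype(np.uint8)*255,(185,30,335,222)); print("case",rect(m,c,26,True),cv2.boundingRect(c))
E
```

```text
True [512.54413313   5.71882854  38.76705988] [-1.27596648 -0.14199747  5.75841075]
[511.68269617   5.84587109  38.16611483] 0.49816126654232923 [ 0.65854291  0.0608127  -0.37799842]
33.8917
(array([511.63574219,   6.80273438]), (91.54290008544922, 139.30169677734375), 76.45831298828125) [-1.56064695  0.65654908]
case (array([512.92102051,   5.87989044]), (144.3398895263672, 191.32269287109375), 76.46654510498047) (194, 39, 129, 166)
```

View pics/b_in.png

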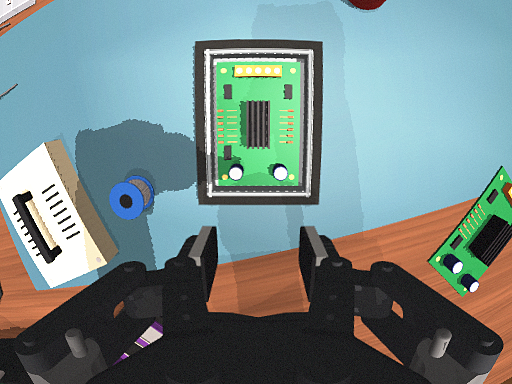

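The board is on the posts. The contact height matches z 28, it is at (-1.6, 0.7) in the case, and the wrist view shows it square inside the rim at (258,122). Now the cover.

```bash
python3 - <<'E'
from h import *
psi=D(11.2); xy=np.array([466.2,329.8])
p=xy-60*np.array([np.cos(psi),np.sin(psi)])
bot.move_ptp([*p,270],down(psi)); bot.dwell(.2)
m=imaging.camera_model("wrist"); im=imaging.capture("wrist"); np.savez("cov1.npz",im=im,**m); cv2.imwrite("pics/cov1.png",im); s=bot.get_state(); print(s["t"],s["tcp_pos"],s["qpos"])
E
```

```text
35.3167 [407.85547027 317.21415366 269.88196117] [ 5.18172290e-01  2.41017245e-01 -2.09289074e-01  1.12072617e+00
 -1.18215421e-04 -2.81692360e+00]
```

View pics/cov1.png

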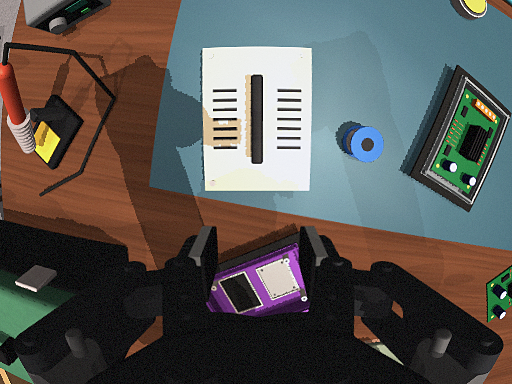

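The cover fills (203..310, 47..190), with its handle at (257,119).

```bash
python3 - <<'E'
from h import *
d=np.load("cov1.npz"); m={k:d[k] for k in("K","position","rotation")}; im=d["im"]
H,S,V=cv2.split(cv2.cvtColor(im,cv2.COLOR_BGR2HSV))
k=(((S<60)&(V>150))|((H<30)&(V>130)&(S<110))).astype(np.uint8)*255
c=biggest(k,(192,35,325,205)); print(rect(m,c,40,True),cv2.boundingRect(c))
c=biggest((V<70).astype(np.uint8)*255,(246,65,270,172)); print("handle",rect(m,c,72,True),cv2.boundingRect(c))
E
```

```text
(array([467.85604858, 321.34707642]), (184.0066680908203, 155.53143310546875), 11.1382474899292) (202, 46, 123, 145)
handle (array([465.50744629, 330.6656189 ]), (101.33895111083984, 12.64570426940918), 11.144250869750977) (251, 75, 12, 89)
```

```bash
python3 - <<'E'
from h import *
d=np.load("cov1.npz"); m={k:d[k] for k in("K","position","rotation")}
print(rect(m,[(203,47),(310,48),(309,190),(203,190)],40,True))
psi=D(11.15); xy=[465.9,330.5]
bot.move_ptp([*xy,125],down(psi))
print(bot.movel([*xy,54],max_speed=80,threshold=10)); s=bot.get_state(); print(s["tcp_pos"])
bot.grip(0.0,90); s=bot.get_state(); print(s["tcp_pos"],s["opening"],s["contact_force"])
bot.movel([*xy,175],max_speed=120); bot.dwell(.2)
m=imaging.camera_model("wrist");im=imaging.capture("wrist");cv2.imwrite("pics/g4.png",im)
cv2.imwrite("pics/g4s.png",imaging.capture("scene"))
s=bot.get_state(); print(s["tcp_pos"],s["opening"],s["contact_force"],s["wrist_torque"],s["t"])
E
```

```text
(array([466.11758423, 331.6946106 ]), (184.4232940673828, 138.5324249267578), 11.067996978759766)
False
[466.33251254 330.72455576  54.48877694]
[466.33368791 330.54998023  54.82910935] 0.13843125180061175 [-1.07875409 -1.16698857  5.27024382]
[465.6948665  330.3903306  174.53078554] 0.14070149891337974 [ 0.99492892  0.23189696 -3.51194579] [ 0.02360737 -0.00259309 -0.00561711] 38.8583
```

View pics/g4.png

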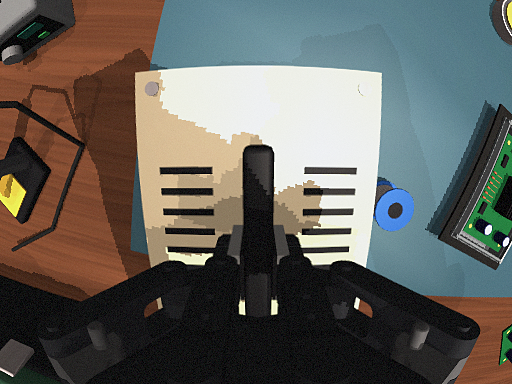

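View pics/g4s.png

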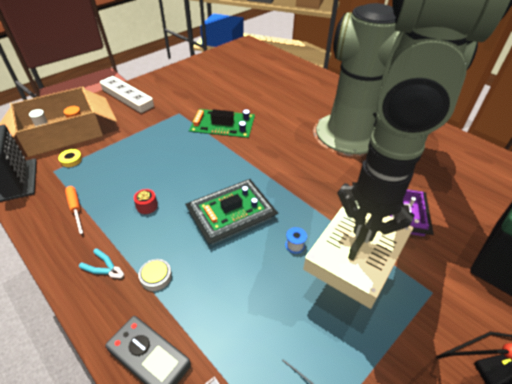

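The cover is held level (front edge (135,72)-(381,72)) and the reel is untouched. Checking the offset, then moving over the case.

```bash
python3 - <<'E'
from h import *
m=imaging.camera_model("wrist"); s=bot.get_state(); t=s["tcp_pos"]; psi=s["orientation"][2]
z=t[2]-54.8+40
a=plane(m,(135,72),z,True);b=plane(m,(381.5,72),z,True); e=(a+b)/2-t; u=np.array([np.cos(psi),np.sin(psi)]);n=np.array([-u[1],u[0]])
print("len",np.linalg.norm(a-b),"fwd",e[:2]@u,"side",e[:2]@n, np.rad2deg(np.arctan2(*(a-b)[[1,0]])-psi)-90)
p=CC+[-0.2,-0.1]
bot.move_ptp([*p,175],down(CY)); bot.dwell(.2)
bot.movel([*p,125],max_speed=80); bot.dwell(.2)
s=bot.get_state(); print(s["tcp_pos"],s["orientation"],s["t"])
cv2.imwrite("pics/c_low.png",imaging.capture("wrist"))
cv2.imwrite("pics/c_lows.png",cv2.resize(imaging.capture("scene")[130:290,150:330],None,fx=4,fy=3.7))
E
```

```text
len 135.21832233721528 fwd 91.57397273412049 side 0.3871933320969175 0.011957683550434695
[513.27703228   5.61403228 125.58277126] [-3.14146543e+00 -1.16980826e-03 -2.35637138e-01] 41.275
```

View pics/c_low.png

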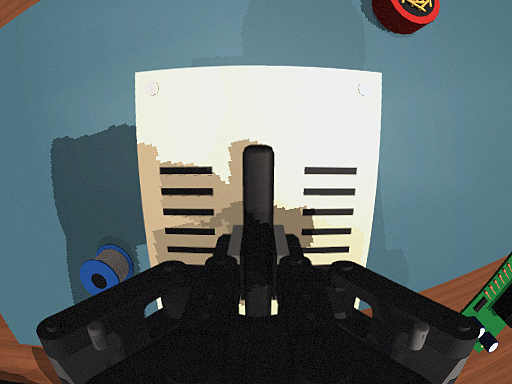

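View pics/c_lows.png

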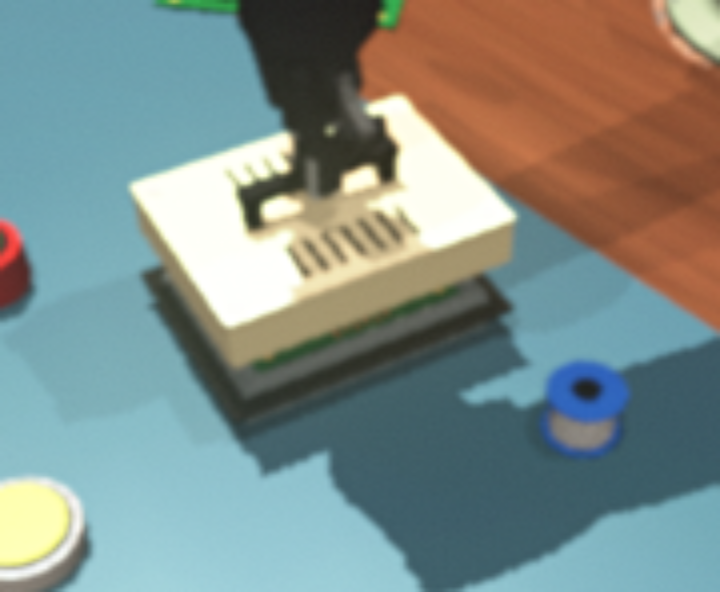

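The cover is centred over the case: 0.4 mm to the side and -0.4 mm forward of the TCP. The scene crop shows it square above the flange. Lowering it now, watching for contact height: about 93 would mean the rim, about 81 the flange.

```bash
python3 - <<'E'
from h import *
p=CC+[-0.2,-0.1]
r=bot.movel([*p,77.5],max_speed=25,threshold=6); s=bot.get_state(); print(r,s["tcp_pos"],s["contact_force"],s["wrist_torque"],s["t"])
E
```

```text
True [512.76658102   5.71420811  80.83163334] [-1.87895779  0.50789244  5.41524831] [-0.02117841  0.08032782 -0.02580494] 42.9583
```

Contact came at z 80.8, exactly flange height. Releasing and checking.

```bash
python3 - <<'E'
from h import *
p=CC+[-0.2,-0.1]
bot.dwell(.2); bot.grip(0.45); bot.dwell(.3); s=bot.get_state(); print(s["tcp_pos"],s["opening"],s["contact_force"])
bot.movel([*p,180],max_speed=120)
q=case(-60,0); bot.move_ptp([*q,270],down(CY)); bot.dwell(.3)
m=imaging.camera_model("wrist"); im=imaging.capture("wrist"); cv2.imwrite("pics/fin.png",im)
cv2.imwrite("pics/fins.png",cv2.resize(imaging.capture("scene")[130:290,150:330],None,fx=4,fy=3.7)); print(bot.get_state()["t"])
H,S,V=cv2.split(cv2.cvtColor(im,cv2.COLOR_BGR2HSV))
R=np.array([[np.cos(CY),np.sin(CY)],[-np.sin(CY),np.cos(CY)]])
c=biggest((((S<110)&(V>110)&(H<40))|(V>200)).astype(np.uint8)*255,(180,30,335,222)); a=rect(m,c,66,True); print("cover",a,R@(a[0]-CC),cv2.boundingRect(c))
c=biggest((V<70).astype(np.uint8)*255,(243,60,272,180)); a=rect(m,c,98,True); print("handle",a,R@(a[0]-CC),cv2.boundingRect(c))
c=biggest((~((H>80)&(H<115)&(S>60))).astype(np.uint8)*255,(180,30,335,222)); print("flange",rect(m,c,26,True),cv2.boundingRect(c))
E
```

```text
[511.26410452   5.92568506  79.54329917] 0.4480034610997627 [ 0.78672772  1.09968044 -0.6743259 ]
45.725
cover (array([512.36962891,   6.72426605]), (136.52703857421875, 183.1389923095703), 76.47550201416016) [-0.82871952  0.7515713 ] (199, 41, 118, 155)
handle (array([511.90283203,   6.48670483]), (12.627571105957031, 101.85034942626953), 76.36402893066406) [-1.22716119  0.41160234] (252, 71, 13, 97)
flange (array([511.0619812 ,   6.95696259]), (153.70022583007812, 206.10733032226562), 76.47539520263672) (199, 41, 119, 156)
```

View pics/fin.png

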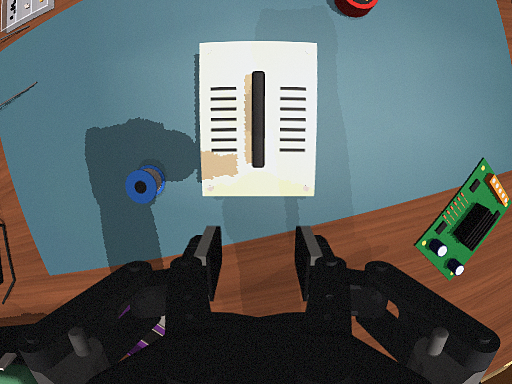

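View pics/fins.png

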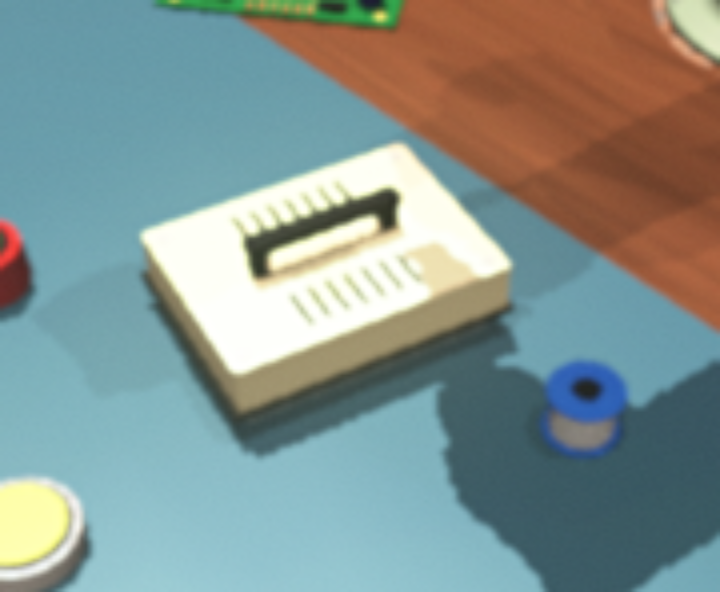

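The cover lies flat on the flange: (-0.8, 0.8) mm, 0.0° off, and its top measures 183x136.5 when projected at z 66. The reel (585,410 in the crop) and the cleaner are in place. Handing in.

```bash
python3 - <<'E'
from h import *
bot.sign_off()
E
```

```text
the job is handed in; nothing more can be done
```

The kit is assembled in the grey case and handed in; the last clock reading was 45.7 s of the 109 s allowed. I placed the transformer, then the pack, then the 140 x 92 board (not the larger one), then the cover. Each was lowered until it touched before I let go.

| Part | Position in case frame, x / y (mm) | Height check |
|---|---|---|
| Transformer | -33.4 / 0.2 | touched at floor height |
| Battery pack | 32.4 / -0.3 | touched at floor height |
| Board | -1.6 / 0.7 | touched at post height |
| Cover | -0.8 / 0.8 | touched at flange height, yaw 0.0° off the case |

The case stayed put through the board placement. In the last pictures the solder reel and tip cleaner looked undisturbed.

- **Failed check:** the last attempt to measure the flange failed because the cover hides it from above. That the cover is seated rests on its contact height, its measured size in the image and the scene view.
- **Not measured:** I did not measure the tilt of the parts directly; they looked flat in the pictures.

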